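# Dip the lamp tester into the empty display socket

## Task

One of the two tilted brass lamp sockets on the teak shelf is empty: lift the lamp tester out of its stand, dip its probe into that empty socket until you feel the sprung contact at the bottom give by a few millimetres, and hold it there for half a second. Press gently, without ramming the contact, then draw the probe out and put the tester back in its stand, upright with the collar down flat, leaving the bulb lamp, striker, coins and ring alone.

Things in the scene. Friction and masses are not known exactly. Their poses are not given: they have to be found in the camera images.
- tester: Lamp tester, about 0.12 kg, upright in the stand. Origin: centre of its collar's underside; z up along the tool. Black collar 36 mm in diameter, z 0 to 10 mm; above it a square black handle 22 x 22 mm (sides along its x and y), z 10 to 72 mm, to grip from above; below the collar a brass probe 10 mm in diameter with a round end at z -77 mm.
- probe_tip (a point): The very end of the tester's probe, 77 mm below the tester's origin on its axis.
- stand: Fixed teak stand. Origin: centre of its underside, z up. Base 100 x 100 x 12 mm, two side walls, and a top plate 80 x 80 mm, 10 mm thick, its top 102 mm above the table, with one through hole in the middle; the tester hangs with its probe through the hole and its collar flat on the plate.
- stand_hole (a point): Centre of the hole's mouth on the plate's top face; the hole is 21 mm in diameter with a small chamfer. With the tester home, its origin is here.
- socket: Empty brass lamp socket, fixed, left or right on the shelf: a cup of 30 mm outer and 22 mm inner diameter, 60 mm long. Origin: centre of the cup's closed base; its z axis runs along the cup out of the mouth, leaning 35 degrees from vertical, obliquely to the shelf's -x and -y side (to the robot and its right). At the bottom is a flat sprung brass contact, 19 mm wide.
- socket_mouth (a point): Centre of the empty socket's open mouth, in the plane of the rim, 60 mm along the socket's z axis from its origin, 102 mm above the table.
- contact (a joint): How far the empty socket's sprung contact is pressed in along the socket axis, m: 0 free, 0.006 at its hard stop. Its free face lies 40 to 50 mm below the rim, differing from start to start: find it by feel. It needs about 1 N to start, 2.8 N at 3 mm, 4.6 N at 6 mm.
- bulb: The other brass socket, same size and tilt, with a frosted bulb (58 mm diameter) twisted half in, its end 149 mm along the axis (z) from the origin at the socket's base. Leave alone.
- shelf: Fixed teak shelf. Origin on its underside, z up. Floor board 18 mm thick, x -80 to 120 mm, y -260 to 260 mm. Posts at y +-250 mm, 273 mm high, carry an upright clear pane in the plane x = -2 mm, 175 to 273 mm above the table, overhanging the sockets: the mouths lie 15 to 21 mm on the -x side of that plane, 73 mm below the pane.
- striker: Translucent acrylic carrom striker, disc 41 mm in diameter, 10 mm thick, lying on the shelf floor between the lamps. Origin: centre of its underside. Bystander.
- coin_a: Black lacquered carrom coin, 31 mm in diameter, 8 mm thick, in the tray. Origin: underside. Bystander.
- coin_b: The same kind of coin, beside coin_a in the tray. Bystander.
- ring: Chrome pocket ring, 52 mm outer diameter, 8 mm high, lying on the table. Origin: underside. Bystander.
- tray: Fixed small maple coin tray 90 x 110 x 22 mm, on the table across from the stand. Origin: underside.
Mind the look-alikes: they are no part of the job. What is shaped like the stand but blue or white is not meant.

How it is judged:
By the outcome, as a careful person would: the job done as asked, in the order asked, and still so for the second after the job is handed in, with the robot touching nothing.
It also fails if it takes over 58 s, if anything falls off the work surface, if the arm or the gripper's body presses on something with over 40 N, if the wrist force passes 120 N, or if a joint passes its speed limit or range.

## Robot

A 7-joint arm with a two-finger parallel gripper is mounted at the origin on the work surface. World frame = base frame: x ahead of the robot, y to its left, z up, the work surface at z = 0. Lengths are in m, angles in rad, forces in N, time in s.
With the tool pointing down it reaches from about 0.4 to 0.85 m from the base axis. Payload 10.4 kg.
Tool frame: the origin (TCP) lies between the finger pads; the fingertips stand ahead of it and the grasp point (between the pads) lies 6 mm ahead of it (finger_overhang is the z of the fingertips in the tool frame, in m); z points along the fingers, y is the direction in which the jaws open and shut (so a half turn about z gives the same grasp; the last joint's range is limited). The gripper opens to 85 mm and grips with 20 to 120 N. Pads are 22 mm wide; open, the fingers measure 114 mm over their backs; the gripper's body (76 mm by 85 mm) begins 54 mm behind the grasp point. The pads swing forward as they close: fully open they stand 13 mm farther back than shut.
Start: joints at [-1.147, 0.332, -0.065, 1.46, 0.022, 1.35, -0.088], TCP at [0.27, 0.564, 0.256] pointing down, gripper open.
Joint ranges: [-2.6, 2.6], [-0.5, 2.12], [-1.47, 1.34], [0.16, 2.42], [-1.27, 4.41], [0.06, 2.06], [-2.6, 2.6]. Speed limits (rad/s): [2.22, 2.22, 2.79, 2.79, 3.14, 3.14, 3.14].

## Interface

Orientations are given as a unit quaternion [x, y, z, w].
In Python, from workcell import * gives the robot as it stands.
- The arm moves only by the shell command python3 -m creep 'ROWS' [FORCE]. ROWS is JSON, a list of rows, each a list of 7 numbers: the turn, a rotation vector about the tool's x, y, z in rad, then the shift along the tool's x, y, z in mm, then the closure in counts, from 0 (fully open) to 255 (shut). In form: [[wx, wy, wz, dx, dy, dz, claw], ...]. A call has 1 to 8 rows; each row shifts and turns the commanded pose from where the row before left it, along the tool's axes as they then stand; what a row does not reach is not made up. A row lasts 1/10 s, in which the tool goes at most 50 mm and 8.59 degrees, less where a joint would pass 70% of its speed; a pose out of reach is approached as far as the arm can. A call is refused whole if a number of a shift passes 50 or a number of a turn 0.15, either way. A call with a gripper value outside its range is refused whole. The fingers move at their own pace and stop on an object; FORCE is the grip in N (left out, the last holds). Time passes only in rows, so rows that do not move let the fingers close. It gives the time, the measured TCP pose, the force and the opening at its end, in the units of the state.
- get_obs(): the state, without advancing time (a new reading comes with each control period).
- camera(name): name is "scene" or "top" or "wrist"; returns (picture, depth): 400x640x3 uint8, blue, green, red; 400x640 float32, m along the optical axis (not along the pixel's ray), 0 where there is no reading.
- camera_model(name): a dict with "camera_matrix" (3x3 intrinsics, pixels), "R" (3x3) and "t" (3): a world point X has camera coordinates R X + t; the wrist camera has in their place "mount" (4x4, takes a point from camera to tool coordinates, whose origin is the TCP and whose axes are the flange's). Camera axes: x right, y down, z forward; pixel columns grow to the right and rows downward; lengths in m; the calibration is good to about 2 mm. The wrist camera is an equidistant fisheye: a pixel r from the principal point sees the ray r / f radians off the axis. A picture is of the moment at which its call begins: read the wrist's pose just before it. camera_model takes no time and is no camera call.
- hand_in(): hands the job in, once; it reports no verdict.
The state is a dict: "clock": time; "joint_pos": joint angles; "joint_velocities": joint speeds; "tau": joint torques, N m; "position": TCP position; "ee_rot": TCP orientation; "ft_force": force on the tool from outside, world axes, zero at the start; "torque": the same for the moment, N m; "grip_width": opening from 0.0 (shut) to 1.0 (fully open).
Only numpy, scipy, OpenCV 4.12 (cv2) and the standard library are available. Lean on these libraries where they do the work, as an engineer would, in place of code of your own. Each camera call takes 0.05 s, during which the arm holds its last target.

## Working session

There is one attempt and no reset: what is moved stays moved. The work goes in short steps, Python scripts to look and compute and a shell command to move; the robot and the scene stay as the last step left them, time stands still between calls to the robot, and variables do not carry over. Pictures are saved under pics/ and viewed, and the job is handed in when it is done.

```bash
ls; mkdir -p pics; python3 - <<'E'
from workcell import *
import cv2,numpy as np
o=get_obs();print(o)
for n in ["scene","top","wrist"]:
    p,d=camera(n);cv2.imwrite(f"pics/{n}0.png",p);np.save(f"pics/{n}0.npy",d)
    m=camera_model(n);print(n,m)
E
```

```text
pics
{'clock': 0.0, 'joint_pos': array([-1.14659497,  0.3328866 , -0.06472461,  1.46094776,  0.02159492,
        1.34992376, -0.08853081]), 'joint_velocities': array([ 9.90955726e-04, -5.33377987e-04, -6.38460385e-05,  8.42323457e-04,
        1.52080160e-03,  9.13252989e-04, -7.20510198e-05]), 'tau': array([-3.87831396e-04, -6.25460243e+01,  4.87553969e-02, -3.91580164e+01,
        1.61679491e-02,  1.03351712e-02, -1.35237536e-05]), 'position': array([0.26988981, 0.5633342 , 0.25550371]), 'ee_rot': array([ 2.21540933e-01,  9.75150796e-01, -7.22443211e-04, -1.35252527e-04]), 'ft_force': array([-0.26952465, -0.81982453,  0.11688501]), 'torque': array([-0.0094953 , -0.00806667,  0.02165915]), 'grip_width': 1.0001802911082238}
scene {'camera_matrix': array([[441.65467932,   0.        , 322.19352598],
       [  0.        , 441.65467932, 196.73494253],
       [  0.        ,   0.        ,   1.        ]]), 'R': array([[-0.67696706,  0.73596494,  0.00843889],
       [ 0.58946984,  0.54901001, -0.59254815],
       [-0.4407277 , -0.39616111, -0.80549083]]), 't': array([ 0.36159206, -0.1887947 ,
[... 226 characters left out ...]
6309,  0.00372151],
       [-0.9950192 , -0.02170603, -0.09729148],
       [ 0.09734921, -0.0016165 , -0.99524897]]), 't': array([-0.06780821,  0.4743634 ,  1.30178847])}
wrist {'camera_matrix': array([[309.70691629,   0.        , 315.57140686],
       [  0.        , 309.70691629, 201.49591185],
       [  0.        ,   0.        ,   1.        ]]), 'mount': array([[-7.76692508e-05, -9.48320748e-01, -3.17313336e-01,
         8.28787537e-02],
       [ 9.99999994e-01, -4.73325044e-05, -1.03313825e-04,
        -1.34652024e-03],
       [ 8.29554087e-05, -3.17313342e-01,  9.48320745e-01,
        -1.17889901e-01],
       [ 0.00000000e+00,  0.00000000e+00,  0.00000000e+00,
         1.00000000e+00]])}
```

View pics/scene0.png

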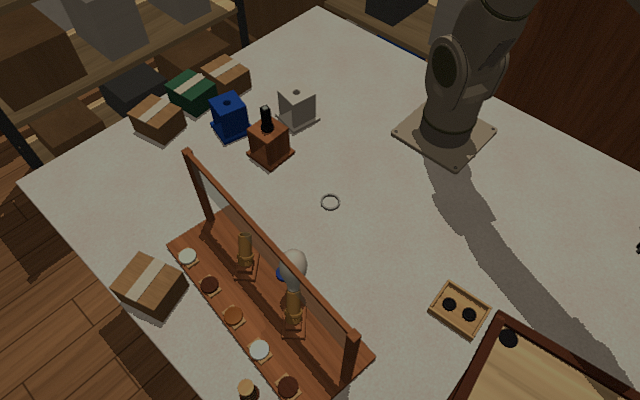

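View pics/top0.png

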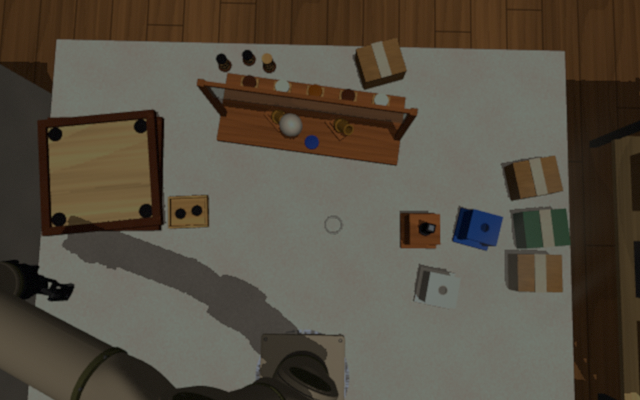

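View pics/wrist0.png

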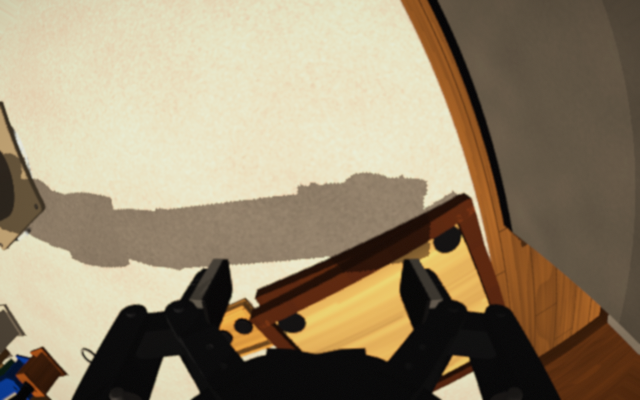

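In the scene view, the teak stand with the black-handled tester is at (268,140). Its look-alikes are the blue stand at (229,117) and the white stand at (297,108). The empty socket is at (245,250); the bulb socket is at (293,290). In the top view these are the teak stand (420,230), blue (478,228), white (438,288), empty socket (341,128) and bulb (290,125). I choose the teak stand and the empty socket, and check both in a close crop.

```bash
cat > h.py <<'E'
from workcell import *
import cv2,numpy as np
from scipy.spatial.transform import Rotation as Ro
def ray(name,u,v):
    m=camera_model(name);K=m["camera_matrix"]
    if name!="wrist":
        d=np.linalg.inv(K)@np.array([u,v,1.]);R=m["R"];return -R.T@m["t"],R.T@d
    raise
def plane(name,u,v,z):
    c,d=ray(name,u,v);return c+d*(z-c[2])/d[2]
def cloud(name,depth):
    m=camera_model(name);K=m["camera_matrix"];v,u=np.mgrid[:400,:640]
    P=np.stack([(u-K[0,2])/K[0,0]*depth,(v-K[1,2])/K[1,1]*depth,depth],-1)
    return (P-m["t"])@m["R"]
def proj(name,X):
    m=camera_model(name);c=m["R"]@np.array(X)+m["t"];p=m["camera_matrix"]@c;return p[:2]/p[2]
E
python3 - <<'E'
import cv2,numpy as np
p=cv2.imread("pics/top0.png");s=cv2.imread("pics/scene0.png")
a=cv2.resize(p[200:260,380:480],None,fx=8,fy=8,interpolation=2)
b=cv2.resize(p[90:170,200:300+120],None,fx=3.6,fy=3.6,interpolation=2)
cv2.imwrite("pics/a.png",a);cv2.imwrite("pics/b.png",b)
cv2.imwrite("pics/c.png",cv2.resize(s[90:180,200:330],None,fx=6,fy=6,interpolation=2))
cv2.imwrite("pics/d.png",cv2.resize(s[220:350,160:340],None,fx=4.4,fy=4.4,interpolation=2))
E
```

```text
(no output)
```

View pics/a.png

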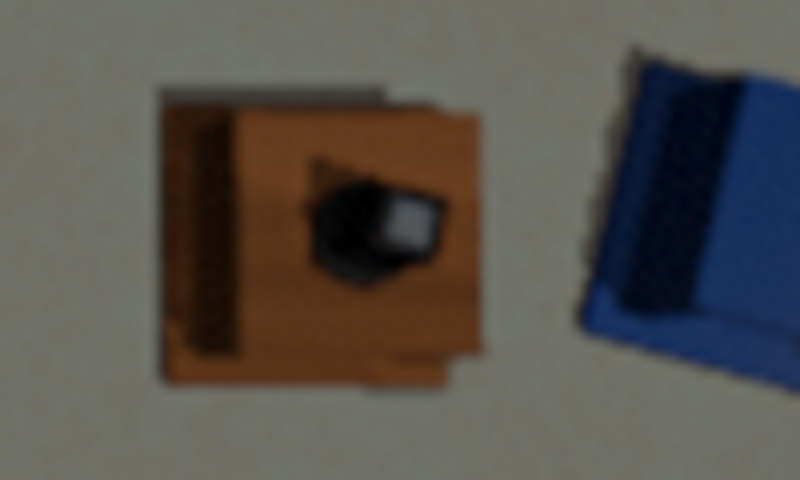

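View pics/b.png

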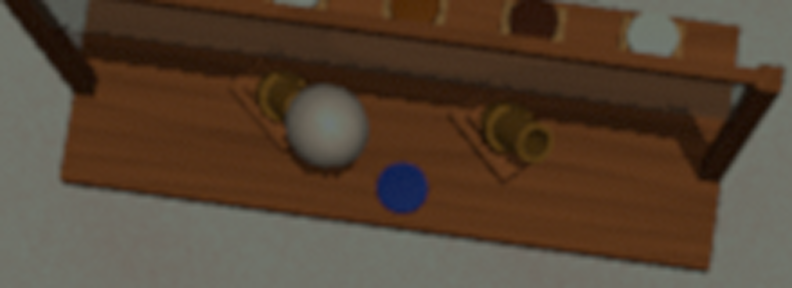

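View pics/c.png

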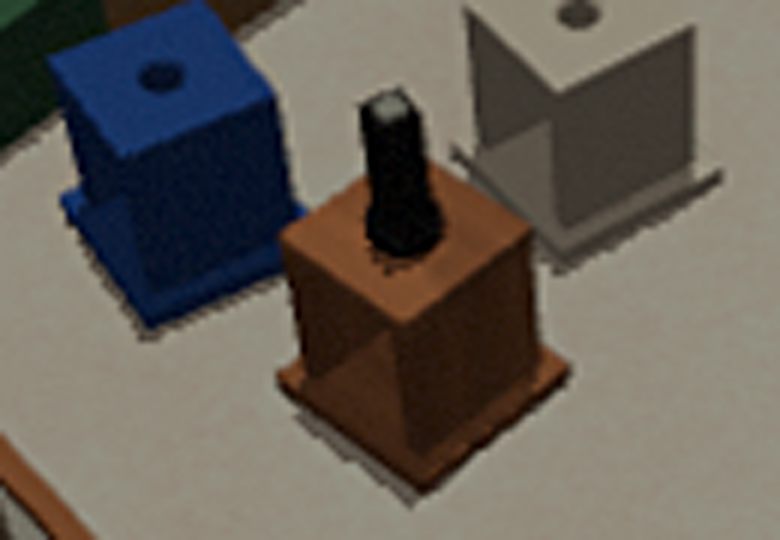

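View pics/d.png

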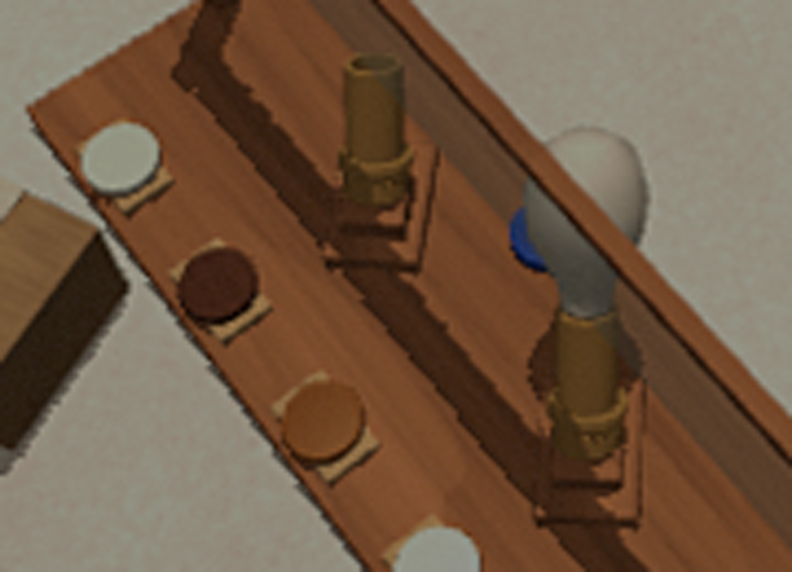

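```bash
python3 - <<'E'
from h import *
print("tester top",plane("top",431.4,228.1,.174), plane("scene",200+388/6,90+105/6,.174))
print("plate ctr",plane("top",380+357.5/8,200+230/8,.102))
pl=[(280,235),(405,322),(530,230),(430-20,150)]
print("plate corners scene",[plane("scene",200+a/6,90+b/6,.102).round(4) for a,b in pl[:3]])
print("plate corners top",[plane("top",380+a/8,200+b/8,.102).round(4) for a,b in [(238,108),(480,112),(484,353),(236,353)]])
print("mouth",plane("top",200+534/3.6,90+142/3.6,.102),plane("scene",160+374/4.4,220+63/4.4,.102))
print("shelf front edge",[plane("top",200+a/3.6,90+b/3.6,.018).round(4) for a,b in [(62,180),(708,270)]])
print("beam",[plane("top",200+a/3.6,90+b/3.6,.273).round(4) for a,b in [(780,82),(90-94,0)]])
print("wedge",[plane("top",200+a/3.6,90+b/3.6,.018).round(4) for a,b in [(232,88),(285,150),(450,115),(505,182)]])
print("bulb end",plane("top",200+327/3.6,90+125/3.6,.15))
D=np.load("pics/top0.npy");C=cloud("top",D)
P=cv2.imread("pics/top0.png")
m=np.zeros((400,640),bool);m[115:145,325:360]=1
m&=(C[...,2]>.03)&(C[...,2]<.2)
print(np.c_[np.argwhere(m),(C[m]*1000).round()][::6].astype(int).tolist())
E
```

```text
tester top [ 0.40694916 -0.31626066  0.174     ] [ 0.40657047 -0.31803578  0.174     ]
plate ctr [ 0.40857794 -0.31474485  0.102     ]
plate corners scene [array([ 0.4474, -0.3544,  0.102 ]), array([ 0.4457, -0.2755,  0.102 ]), array([ 0.3694, -0.2756,  0.102 ])]
plate corners top [array([ 0.4478, -0.2754,  0.102 ]), array([ 0.4482, -0.355 ,  0.102 ]), array([ 0.3693, -0.3561,  0.102 ]), array([ 0.3676, -0.2751,  0.102 ])]
mouth [ 0.66956096 -0.11018879  0.102     ] [ 0.66837689 -0.11123537  0.102     ]
shelf front edge [array([0.6524, 0.2585, 0.018 ]), array([ 0.5917, -0.2526,  0.018 ])]
beam [array([ 0.6679, -0.26  ,  0.273 ]), array([0.7107, 0.2458, 0.273 ])]
wedge [array([0.7298, 0.1268, 0.018 ]), array([0.6805, 0.0832, 0.018 ]), array([ 0.7118, -0.0468,  0.018 ]), array([ 0.6586, -0.0915,  0.018 ])]
bulb end [0.66613772 0.03995239 0.15      ]
[[115, 333, 728, -69, 33], [115, 340, 687, -85, 178], [115, 346, 684, -100, 187], [115, 352, 684, -115, 189], [115, 358, 682, -129, 195], [116, 340, 726, -89, 33], [116, 353, 684, -118, 181], [116, 359, 681, -132, 190], [117, 339, 720, -86,
[... 861 characters left out ...]
 -96, 105], [127, 349, 681, -113, 86], [128, 333, 689, -70, 40], [128, 339, 678, -86, 83], [128, 345, 683, -103, 64], [128, 351, 674, -117, 100], [129, 337, 680, -81, 62], [129, 343, 669, -96, 108], [129, 349, 674, -113, 88], [130, 336, 678, -78, 61], [130, 342, 668, -93, 100], [130, 348, 675, -111, 75], [131, 334, 682, -73, 32], [131, 341, 668, -91, 91], [131, 347, 671, -108, 79], [132, 333, 680, -70, 31], [132, 341, 667, -91, 84], [132, 347, 668, -108, 82], [133, 333, 676, -70, 35], [133, 343, 661, -96, 97], [133, 349, 661, -112, 98], [134, 340, 674, -90, 34], [134, 347, 658, -107, 97], [135, 338, 671, -84, 33], [135, 347, 657, -107, 93], [136, 340, 669, -90, 31], [138, 337, 663, -82, 31]]
```

```bash
python3 - <<'E'
from h import *
from scipy.optimize import least_squares
for name,box in [("top",(112,145,325,360)),("scene",(225,275,232,262))]:
    D=np.load(f"pics/{name}0.npy");C=cloud(name,D)
    a,b,c,d=box
    P=C[a:b,c:d].reshape(-1,3)
    M=np.array([.669,-.1107,.102])
    P=P[(P[:,2]>.05)&(P[:,2]<.12)]
    def axis(az,t=np.radians(35)): return np.array([np.sin(t)*np.cos(az),np.sin(t)*np.sin(az),np.cos(t)])
    # select points near cup outside
    az=np.radians(220.)
    x0=np.array([M[0],M[1],az])
    for it in range(8):
        A=axis(x0[2]);Q=P-[x0[0],x0[1],.102];s=Q@A;r=np.linalg.norm(Q-np.outer(s,A),axis=1)
        sel=(s>-.038)&(s<-.003)&(abs(r-.015)<(.008 if it<3 else .004))
        def f(p):
            A=axis(p[2]);Q=P[sel]-[p[0],p[1],.102];s=Q@A
            return np.linalg.norm(Q-np.outer(s,A),axis=1)-.015
        so=least_squares(f,x0,loss='soft_l1',f_scale=.002);x0=so.x
    print(name,sel.sum(),x0[:2],np.degrees(x0[2])%360,np.std(f(x0)))
# beam/shelf yaw
a=np.array([.0607,.5111]);print("shelf yaw",-np.degrees(np.arctan2(a[0],a[1])))
E
```

```text
top 98 [ 0.66817021 -0.1070711 ] 218.06972684093242 0.001156701447475882
scene 170 [ 0.66777578 -0.11201826] 217.15889010160498 0.0014173152582102728
shelf yaw -6.7729199551338555
```

```bash
python3 -m creep '[[0,0,0,-38,-25,-9,0],[0,0,0,-38,-25,-9,0],[0,0,0,-38,-25,-9,0],[0,0,0,-38,-25,-9,0],[0,0,0,-38,-25,-9,0],[0,0,0,-38,-25,-9,0],[0,0,0,-38,-25,-9,0],[0,0,0,-38,-25,-9,0]]' 60; python3 -m creep '[[0,0,0,-21,-32,0,0],[0,0,0,-21,-32,0,0],[0,0,0,-21,-32,0,0],[0,0,0,-21,-32,0,0],[0,0,0,-21,-32,0,0],[0,0,0,-21,-32,0,0],[0,0,0,-21,-32,0,0],[0,0,0,-21,-32,0,0]]'; python3 -m creep '[[0,0,0.14,0,0,0,0],[0,0,0.14,0,0,0,0],[0,0,0.14,0,0,0,0],[0,0,0.14,0,0,0,0],[0,0,0.14,0,0,0,0],[0,0,0.14,0,0,0,0],[0,0,0.14,0,0,0,0],[0,0,0.14,0,0,0,0]]'
```

```text
clock: 0.95
position: [0.4584, 0.2501, 0.3287]
ee_rot: [0.222, 0.975, 0.0, -0.0]
ft_force: [0.6, 0.6, 0.6]
grip_width: 1.007
clock: 1.75
position: [0.4985, -0.0531, 0.3283]
ee_rot: [0.221, 0.975, 0.0, 0.0]
ft_force: [1.0, -0.2, -0.2]
grip_width: 1.001
clock: 2.55
position: [0.4985, -0.0515, 0.3281]
ee_rot: [0.708, 0.706, -0.0, -0.0]
ft_force: [0.7, 1.1, -0.8]
grip_width: 1.002
```

```bash
python3 -m creep '[[0,0,0,-33,-11,0,0],[0,0,0,-33,-11,0,0],[0,0,0,-33,-11,0,0],[0,0,0,-33,-11,0,0],[0,0,0,-33,-11,0,0],[0,0,0,-33,-11,0,0],[0,0,0,-33,-11,5,0],[0,0,0,-33,-11,5,0]]'; python3 - <<'E'
from h import *
o=get_obs();p,d=camera("wrist");cv2.imwrite("pics/w1.png",p);np.save("pics/w1.npy",d);print(o["position"],o["ee_rot"],o["joint_pos"].round(2))
np.savez("pics/w1p.npz",p=o["position"],q=o["ee_rot"])
E
```

```text
clock: 3.35
position: [0.4111, -0.317, 0.3182]
ee_rot: [0.706, 0.709, 0.0, 0.0]
ft_force: [1.0, 0.3, 0.5]
grip_width: 1.002
[ 0.41106267 -0.31704     0.31820932] [7.05592405e-01 7.08617851e-01 2.89811647e-04 1.22011316e-04] [-0.16  0.06  0.77  1.67 -0.04  1.43  0.62]
```

View pics/w1.png

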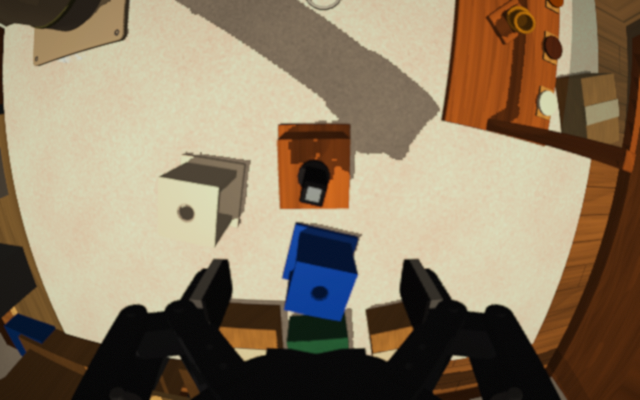

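```bash
cat >> h.py <<'E'
def wray(u,v,p,q):
    m=camera_model("wrist");K=m["camera_matrix"];T=m["mount"]
    x=(u-K[0,2])/K[0,0];y=(v-K[1,2])/K[1,1];r=np.hypot(x,y)
    d=np.array([0,0,1.]) if r<1e-9 else np.array([np.sin(r)*x/r,np.sin(r)*y/r,np.cos(r)])
    R=Ro.from_quat(q).as_matrix()
    return p+R@T[:3,3],R@T[:3,:3]@d
def wplane(u,v,p,q,z):
    c,d=wray(u,v,p,q);return c+d*(z-c[2])/d[2]
def wproj(X,p,q):
    m=camera_model("wrist");K=m["camera_matrix"];T=m["mount"]
    R=Ro.from_quat(q).as_matrix();c=np.linalg.inv(T)@np.r_[R.T@(np.array(X)-p),1]
    th=np.arctan2(np.hypot(c[0],c[1]),c[2]);h=np.hypot(c[0],c[1])
    return K[0,2]+K[0,0]*th*c[0]/h,K[1,2]+K[1,1]*th*c[1]/h
E
python3 - <<'E'
from h import *
z=np.load("pics/w1p.npz");p,q=z["p"],z["q"]
im=cv2.imread("pics/w1.png")
cv2.imwrite("pics/w1c.png",cv2.resize(im[150:215,280:350],None,fx=9,fy=9,interpolation=2))
print(wplane(313,193,p,q,.174)); print(wproj([.408,-.316,.174],p,q))
E
```

```text
[ 0.40713134 -0.31588408  0.174     ]
(np.float64(313.98158874517327), np.float64(193.12911987182596))
```

View pics/w1c.png

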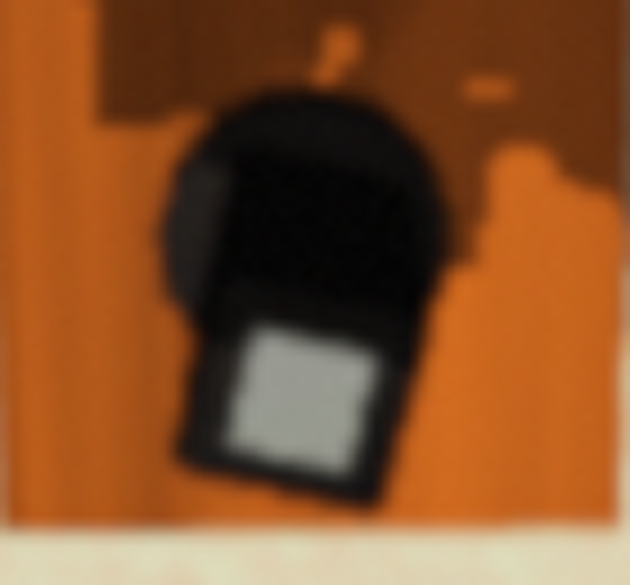

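```bash
python3 - <<'E'
from h import *
z=np.load("pics/w1p.npz");p,q=z["p"],z["q"]
f=lambda a,b:wplane(280+a/9,150+b/9,p,q,.174)[:2]
for a,b in [((180,462),(375,503)),((250,325),(382,352)),((222,440),(355,475)),((250,325),(222,440)),((382,352),(355,475))]:
    A,B=f(*a),f(*b);print(A,B,np.degrees(np.arctan2(*(B-A)[::-1])),np.linalg.norm(B-A))
print(np.mean([f(250,325),f(382,352),f(222,440),f(355,475)],axis=0))
E
```

```text
[ 0.39553218 -0.3237049 ] [ 0.41492377 -0.32793229] -12.298157314981838 0.019847026343035826
[ 0.40253053 -0.30957135] [ 0.41544822 -0.31226467] -11.77738628942635 0.013195485845416197
[ 0.39971984 -0.32139271] [ 0.41290604 -0.32499378] -15.274675496999786 0.013669071368111485
[ 0.40253053 -0.30957135] [ 0.39971984 -0.32139271] -103.37448901183254 0.01215091167595512
[ 0.41544822 -0.31226467] [ 0.41290604 -0.32499378] -101.29417955805475 0.012980484307384181
[ 0.40765116 -0.31705563]
```

```bash
python3 -c "
import workcell as w
print([n for n in dir(w) if n[0]!='_']);print(getattr(w,'finger_overhang',None))"
python3 -m creep '[[0,0,0.11,0,-3.3,15,0],[0,0,0.108,0,0,20,0],[0,0,0,0,0,30,0],[0,0,0,0,0,30,0],[0,0,0,0,0,25,0],[0,0,0,0,0,0,0]]'
python3 - <<'E'
from h import *
o=get_obs();p,d=camera("wrist");cv2.imwrite("pics/w2.png",p);print(o["position"],o["ee_rot"],o["ft_force"])
p,d=camera("scene");cv2.imwrite("pics/s2.png",cv2.resize(p[60:200,180:360],None,fx=4,fy=4,interpolation=2))
E
```

```text
['MotionError', 'camera', 'camera_model', 'finger_overhang', 'get_obs', 'hand_in']
0.025
clock: 4.0
position: [0.4069, -0.3147, 0.1954]
ee_rot: [0.779, 0.628, -0.001, -0.002]
ft_force: [0.8, -0.6, -0.4]
grip_width: 1.0
[ 0.40689661 -0.31468907  0.19543909] [ 0.77855878  0.62756581 -0.00131223 -0.00237965] [ 0.82366762 -0.6160629  -0.42012595]
```

View pics/w2.png

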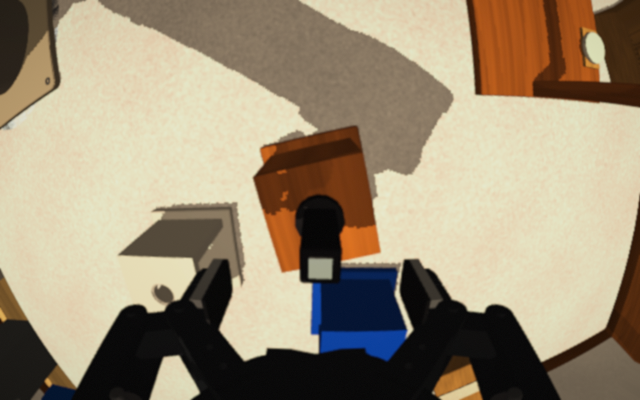

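View pics/s2.png

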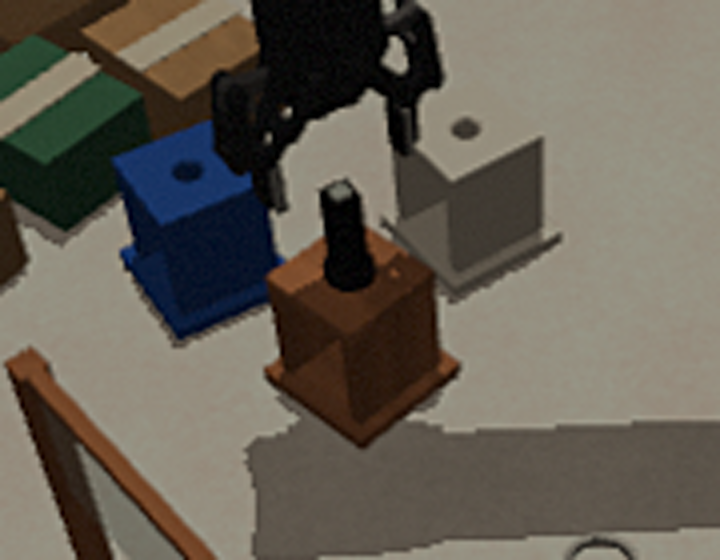

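```bash
python3 - <<'E'
from h import *
o=get_obs();print(wplane(320,268,o["position"],o["ee_rot"],.174)); R=Ro.from_quat(o["ee_rot"]).as_matrix();print(R.round(4))
print((R.T@(np.array([.4075,-.3163,0.152])-o["position"])*1000).round(1))
E
```

```text
[ 0.4083047  -0.32054695  0.174     ]
[[ 2.126e-01  9.771e-01 -4.000e-04]
 [ 9.771e-01 -2.126e-01 -1.000e-04]
 [-2.000e-04 -4.000e-04 -1.000e+00]]
[-0.5 -0.8 46.8]
```

```bash
python3 -m creep '[[0,0,0,0,0,12,0],[0,0,0,-0.5,-0.8,12,0],[0,0,0,0,0,12,0],[0,0,0,0,0,10,0],[0,0,0,0,0,0,0],[0,0,0,0,0,0,0]]' 60
python3 -m creep '[[0,0,0,0,0,0,120],[0,0,0,0,0,0,255],[0,0,0,0,0,0,255],[0,0,0,0,0,0,255],[0,0,0,0,0,0,255],[0,0,0,0,0,0,255],[0,0,0,0,0,0,255],[0,0,0,0,0,0,255]]' 60
```

```text
clock: 4.7
position: [0.4074, -0.3163, 0.1521]
ee_rot: [0.779, 0.627, -0.0, -0.0]
ft_force: [-0.4, 0.5, 0.4]
grip_width: 0.999
clock: 5.5
position: [0.4077, -0.3162, 0.1525]
ee_rot: [0.779, 0.628, 0.0, 0.0]
ft_force: [-0.8, 1.2, 5.2]
grip_width: 0.251
```

```bash
python3 - <<'E'
from h import *
o=get_obs();print(o["clock"],o["position"],o["ee_rot"],o["ft_force"],o["grip_width"])
p,d=camera("wrist");cv2.imwrite("pics/w3.png",p)
E
```

```text
5.5 [ 0.40765421 -0.31621064  0.15245982] [7.78568698e-01 6.27559369e-01 1.34509237e-04 4.99339485e-05] [-0.76658416  1.15044475  5.15804201] 0.2507532068005379
```

View pics/w3.png

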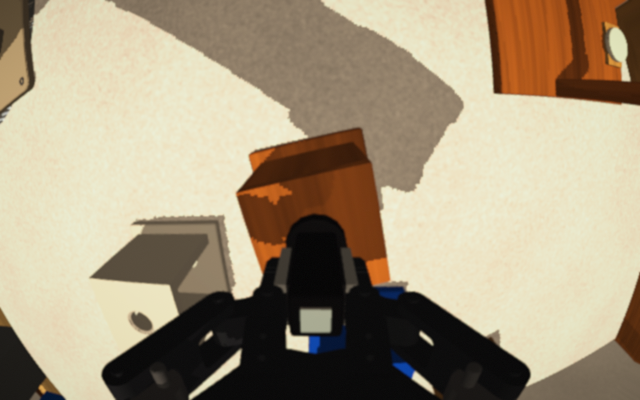

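```bash
python3 -m creep '[[0,0,0,0,0,-8,255],[0,0,0,0,0,-16,255],[0,0,0,0,0,-25,255],[0,0,0,0,0,-30,255],[0,0,0,0,0,-35,255],[0,0,0,0,0,-35,255],[0,0,0,0,0,-11,255],[0,0,0,0,0,0,255]]' 60
python3 - <<'E'
from h import *
o=get_obs();print(o["clock"],o["position"],o["ee_rot"],o["ft_force"],o["grip_width"],o["joint_pos"].round(2))
p,d=camera("scene");cv2.imwrite("pics/s4.png",cv2.resize(p[20:200,180:380],None,fx=3.3,fy=3.3,interpolation=2))
R=Ro.from_quat(o["ee_rot"]).as_matrix()
# target: tool z = -axis ; minimal rotation
for az in (218,220):
    az=np.radians(az);A=np.array([np.sin(.6109)*np.cos(az),np.sin(.6109)*np.sin(az),np.cos(.6109)])
    k=np.cross(R[:,2],-A);k/=np.linalg.norm(k);ang=np.arccos(R[:,2]@-A)
    Rn=Ro.from_rotvec(k*ang).as_matrix()@R
    print(ang,"rotvec tool",(R.T@k*ang).round(3),"Rn",Rn.round(3).tolist())
    M=np.array([.668,-.110,.102])
    for s in (.06,.02):
        tcp=M+A*(s+.1275);print(s,tcp)
E
```

```text
clock: 6.35
position: [0.4079, -0.3165, 0.3134]
ee_rot: [0.779, 0.628, 0.001, 0.001]
ft_force: [0.1, 0.3, -2.1]
grip_width: 0.255
6.35 [ 0.40791462 -0.31654818  0.31344291] [7.78590576e-01 6.27531077e-01 7.17645443e-04 9.73600301e-04] [ 0.14395483  0.28788654 -2.08163035] 0.25472730300606494 [-0.18  0.05  0.79  1.69 -0.04  1.41  0.4 ]
0.6094380205408881 rotvec tool [-0.388  0.47  -0.   ] Rn [[0.102, 0.886, 0.452], [0.892, -0.283, 0.353], [0.441, 0.367, -0.819]]
0.06 [ 0.58324872 -0.17621496  0.25558727]
0.02 [ 0.60132899 -0.1620891   0.22282199]
0.6095062413705876 rotvec tool [-0.372  0.483 -0.   ] Rn [[0.102, 0.892, 0.439], [0.885, -0.283, 0.369], [0.453, 0.351, -0.819]]
0.06 [ 0.58561121 -0.1791324   0.25558727]
0.02 [ 0.60318749 -0.16438415  0.22282199]
```

View pics/s4.png

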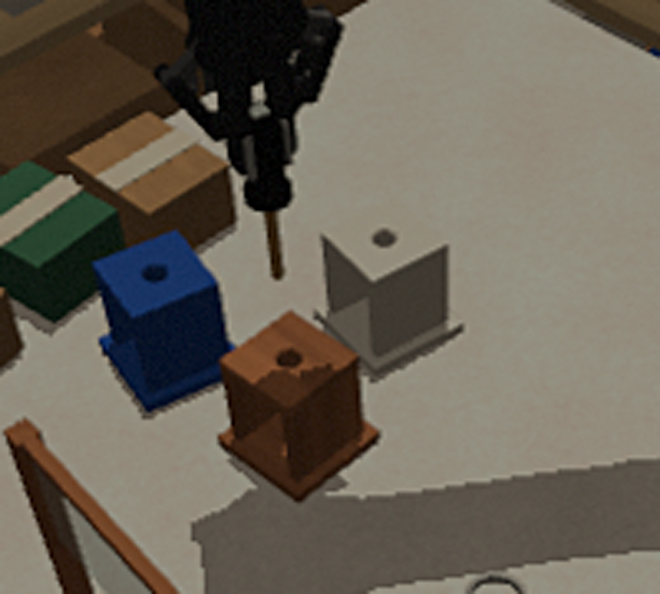

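```bash
python3 -m creep '[[-0.076,0.0954,0,0,0,0,255],[-0.076,0.0954,0,0,0,0,255],[-0.076,0.0954,0,0,0,0,255],[-0.076,0.0954,0,0,0,0,255],[-0.076,0.0954,0,0,0,0,255],[0,0,0,0,0,0,255]]' 60
python3 -m creep '[[0,0,0,20,17,24,255],[0,0,0,20,17,24,255],[0,0,0,20,17,24,255],[0,0,0,20,17,24,255],[0,0,0,20,17,24,255],[0,0,0,15,12,16,255],[0,0,0,0,0,0,255],[0,0,0,0,0,0,255]]' 60
python3 - <<'E'
from h import *
o=get_obs();print(o["clock"],o["position"],o["ee_rot"],o["ft_force"],o["grip_width"],o["joint_pos"].round(2))
np.savez("pics/w5p.npz",p=o["position"],q=o["ee_rot"])
p,d=camera("wrist");cv2.imwrite("pics/w5.png",p);np.save("pics/w5.npy",d)
p,d=camera("scene");cv2.imwrite("pics/s5.png",p);np.save("pics/s5.npy",d)
p,d=camera("top");cv2.imwrite("pics/t5.png",p)
R=Ro.from_quat(o["ee_rot"]).as_matrix();print(R.round(4))
for n in("top","scene"): print(n,"expected tip",proj(n,o["position"]+R[:,2]*.1275))
E
```

```text
clock: 7.0
position: [0.4049, -0.3175, 0.3093]
ee_rot: [0.745, 0.596, 0.3, -0.003]
ft_force: [-1.4, -1.1, -1.9]
grip_width: 0.246
clock: 7.8
position: [0.5661, -0.1918, 0.2862]
ee_rot: [0.743, 0.599, 0.299, -0.002]
ft_force: [-0.8, -1.3, -1.1]
grip_width: 0.251
7.8 [ 0.56607137 -0.19179378  0.28615683] [ 0.74267175  0.59923348  0.2989209  -0.00205238] [-0.79356643 -1.31998769 -1.06533009] 0.25115646579726203 [-0.18  0.14  0.79  1.8  -0.75  1.17  0.67]
[[ 0.1031  0.8913  0.4415]
 [ 0.8888 -0.2818  0.3613]
 [ 0.4465  0.3552 -0.8213]]
top expected tip [363.79062534 140.19196307]
scene expected tip [245.54633452 192.3580671 ]
```

View pics/w5.png

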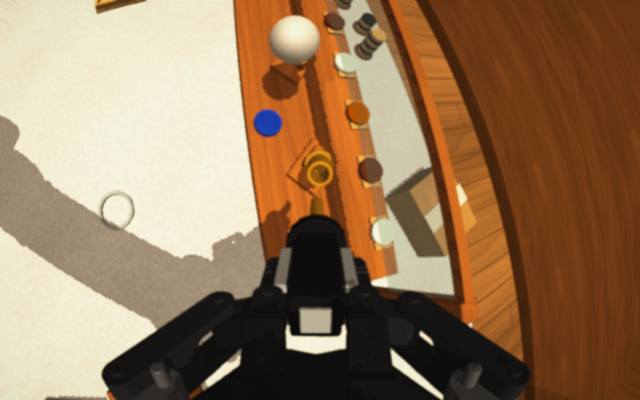

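View pics/s5.png

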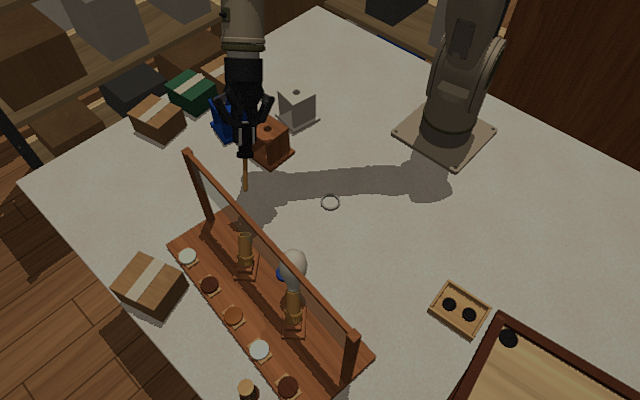

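View pics/t5.png

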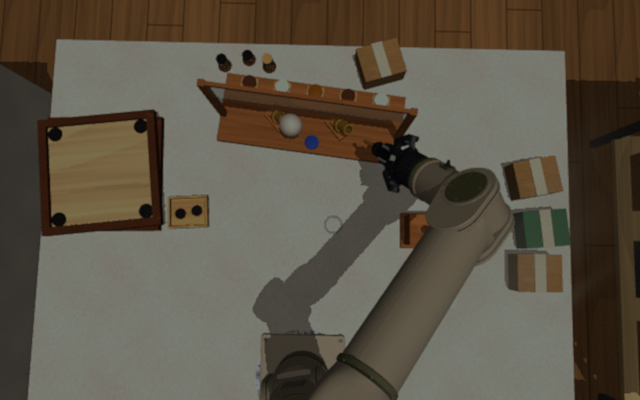

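```bash
python3 - <<'E'
from h import *
z=np.load("pics/w5p.npz");p,q=z["p"],z["q"]
im=cv2.imread("pics/w5.png")
cv2.imwrite("pics/w5c.png",cv2.resize(im[130:225,270:370],None,fx=8,fy=6.2,interpolation=2) if 0 else cv2.resize(im[135:220,275:365],None,fx=7,fy=7,interpolation=2))
R=Ro.from_quat(q).as_matrix()
f=lambda X:((np.array(wproj(X,p,q))-[275,135])*7).round(0)
az=np.radians(218.5);A=np.array([np.sin(.6109)*np.cos(az),np.sin(.6109)*np.sin(az),np.cos(.6109)])
M=np.array([.668,-.110,.102])
print("tip",f(p+R[:,2]*.1275),"M",f(M),"base",f(M-.06*A),"bot45",f(M-.045*A))
E
```

```text
tip [294. 454.] M [306. 259.] base [306. 188.] bot45 [306. 204.]
```

View pics/w5c.png

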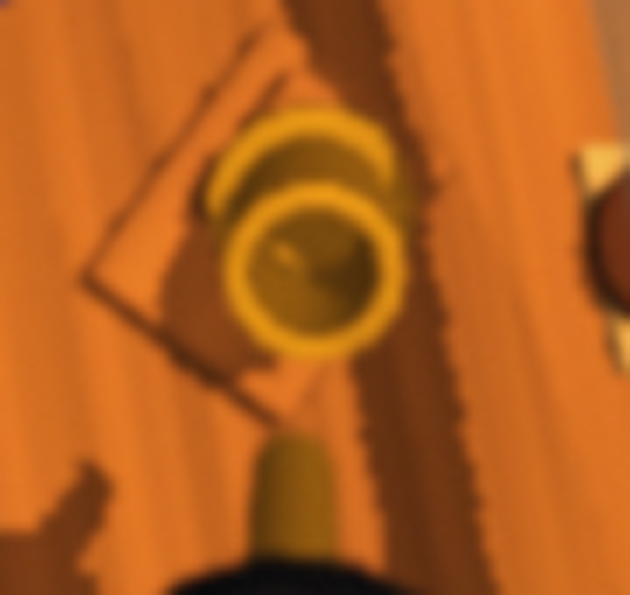

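```bash
python3 - <<'E'
from h import *
z=np.load("pics/w5p.npz");p,q=z["p"],z["q"]
R=Ro.from_quat(q).as_matrix()
Mw=wplane(275+315/7,135+270/7,p,q,.102);print(Mw)
for M in (Mw,np.array([.668,-.110,.102])):
    print((R.T@(M-p)*1000).round(1))
o=get_obs();print(o["position"],Ro.from_quat(o["ee_rot"]).as_matrix()[:,2], (Ro.from_quat(o["ee_rot"]).as_matrix().T@(np.array([.668,-.110,.102])-o["position"])).round(4))
# axis tilt vs desired, in tool frame
for az in (218,220,222):
    a=np.radians(az);A=np.array([np.sin(.6109)*np.cos(a),np.sin(.6109)*np.sin(a),np.cos(.6109)]);print(az,(R.T@-A).round(4))
E
```

```text
[ 0.66890741 -0.11205084  0.102     ]
[ -0.7   3.8 225.5]
[  1.    2.4 225.8]
[ 0.56550374 -0.19340831  0.28695588] [ 0.44414811  0.36074465 -0.82011936] [0.0021 0.0015 0.2273]
218 [-0.0052  0.0124  0.9999]
220 [ 0.0073 -0.0032  1.    ]
222 [ 0.0194 -0.0192  0.9996]
```

```bash
python3 -m creep '[[0,0,0,1.3,2.5,20,255],[0,0,0,0,0,20,255],[0,0,0,0,0,20,255],[0,0,0,0,0,15,255],[0,0,0,0,0,5,255],[0,0,0,0,0,0,255],[0,0,0,0,0,0,255],[0,0,0,0,0,0,255]]' 60
python3 - <<'E'
from h import *
o=get_obs();p,q=o["position"],o["ee_rot"];print(o["clock"],p,q,o["ft_force"])
im,d=camera("wrist");cv2.imwrite("pics/w6c.png",cv2.resize(im[135:240,275:375],None,fx=5.5,fy=5.5,interpolation=2))
s,d=camera("scene");cv2.imwrite("pics/s6.png",cv2.resize(s[150:280,190:320],None,fx=4.5,fy=4.5,interpolation=2))
R=Ro.from_quat(q).as_matrix();M=np.array([.6688,-.111,.102])
print((R.T@(M-p)*1000).round(1), ((np.array(wproj(p+R[:,2]*.1275,p,q))-[275,135])*5.5).round(),((np.array(wproj(M,p,q))-[275,135])*5.5).round())
E
```

```text
clock: 8.75
position: [0.604, -0.1636, 0.2236]
ee_rot: [0.743, 0.598, 0.301, -0.001]
ft_force: [0.3, -0.4, -1.6]
grip_width: 0.25
8.75 [ 0.60402246 -0.1636393   0.22362923] [ 0.74274904  0.59830751  0.30058393 -0.00113556] [ 0.2571964  -0.36346859 -1.5874266 ]
[ -1.   -0.9 147.5] [231. 356.] [225. 324.]
```

View pics/w6c.png

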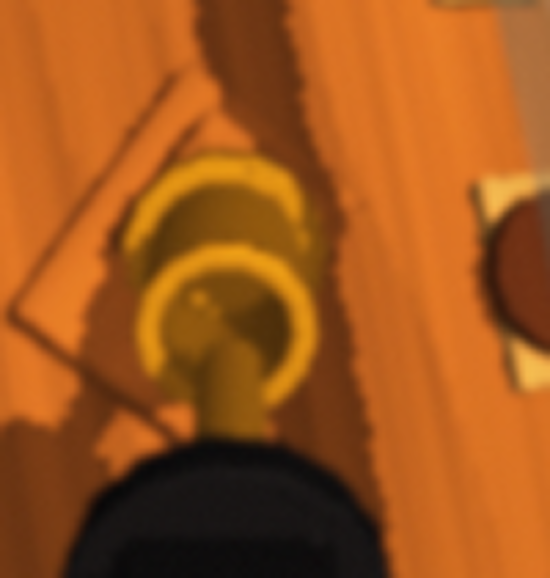

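View pics/s6.png

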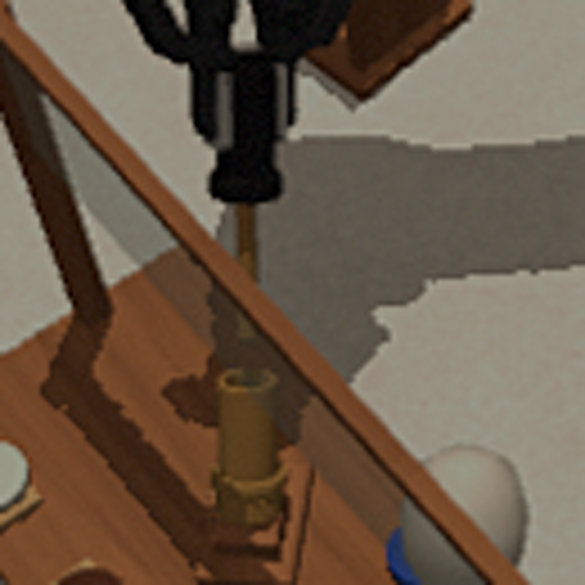

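```bash
python3 -m creep '[[0,0,0,-1.2,-0.7,6,255],[0,0,0,0,0,10,255],[0,0,0,0,0,10,255],[0,0,0,0,0,10,255],[0,0,0,0,0,8,255],[0,0,0,0,0,4,255],[0,0,0,0,0,0,255],[0,0,0,0,0,0,255]]' 60
cat > r.py <<'E'
from h import *
import json
o=get_obs();p,q=o["position"],o["ee_rot"];R=Ro.from_quat(q).as_matrix()
M=np.array([.6688,-.111,.102]);e=R.T@(M-p)*1000
print("clk %.2f"%o["clock"],"tip past rim %.2f"%(127.5-e[2]),"lat",e[:2].round(1),"F tool",(R.T@o["ft_force"]).round(2),"T tool",(R.T@o["torque"]).round(3))
E
for i in 1 2 3 4; do python3 r.py; python3 -m creep '[[0,0,0,0,0,0,255]]' >/dev/null; done; python3 r.py
```

```text
clock: 9.65
position: [0.6246, -0.1467, 0.1828]
ee_rot: [0.743, 0.598, 0.3, -0.002]
ft_force: [-0.4, 0.1, -0.4]
grip_width: 0.247
clk 9.65 tip past rim 28.69 lat [0.1 0.4] F tool [-0.14 -0.54  0.21] T tool [ 0.484 -0.591 -0.077]
clk 9.75 tip past rim 28.39 lat [0.  0.2] F tool [ 0.28 -0.36  1.39] T tool [ 0.439 -0.664  0.006]
clk 9.85 tip past rim 28.48 lat [-0.1  0.2] F tool [-0.74 -0.32  1.84] T tool [ 0.523 -0.663  0.062]
clk 9.95 tip past rim 28.61 lat [-0.2  0.4] F tool [-0.56 -0.48  1.34] T tool [ 0.513 -0.551 -0.008]
clk 10.05 tip past rim 28.74 lat [-0.2  0.5] F tool [-1.01  0.16  1.49] T tool [ 0.513 -0.58  -0.009]
```

```bash
python3 -m creep '[[0,0,0,0,0,4,255],[0,0,0,0,0,4,255],[0,0,0,0,0,0,255]]' >/dev/null; python3 r.py
python3 -m creep '[[0,0,0,0,0,1,255],[0,0,0,0,0,0,255]]' >/dev/null; python3 r.py
python3 -m creep '[[0,0,0,0,0,1,255],[0,0,0,0,0,0,255]]' >/dev/null; python3 r.py
python3 -m creep '[[0,0,0,0,0,1,255],[0,0,0,0,0,0,255]]' >/dev/null; python3 r.py
python3 -m creep '[[0,0,0,0,0,1,255],[0,0,0,0,0,0,255]]' >/dev/null; python3 r.py
```

```text
clk 10.35 tip past rim 37.80 lat [-0.4  1.2] F tool [-0.67 -0.67  1.79] T tool [ 0.517 -0.595  0.04 ]
clk 10.55 tip past rim 38.01 lat [-0.1  0.6] F tool [-0.6  -0.21  1.67] T tool [ 0.508 -0.634 -0.009]
clk 10.75 tip past rim 38.95 lat [-0.2  0.5] F tool [-0.62 -0.16  0.35] T tool [ 0.513 -0.648  0.022]
clk 10.95 tip past rim 40.00 lat [-0.2  0.6] F tool [-0.   -1.04  0.91] T tool [ 0.52  -0.615 -0.047]
clk 11.15 tip past rim 41.04 lat [-0.2  0.7] F tool [-0.76 -0.47  1.5 ] T tool [ 0.48  -0.633  0.019]
```

```bash
python3 -m creep '[[0,0,0,0,0.5,1,255],[0,0,0,0,0,0,255]]' >/dev/null; python3 r.py;python3 -m creep '[[0,0,0,0,0,0,255]]' >/dev/null; python3 r.py
python3 -m creep '[[0,0,0,0,0,1,255],[0,0,0,0,0,0,255]]' >/dev/null; python3 r.py;python3 -m creep '[[0,0,0,0,0,0,255]]' >/dev/null; python3 r.py
```

```text
clk 11.35 tip past rim 42.02 lat [-0.2  0.1] F tool [-0.48 -1.23  1.09] T tool [ 0.541 -0.68  -0.052]
clk 11.45 tip past rim 41.94 lat [-0.2  0.1] F tool [ 0.15 -0.07  1.  ] T tool [ 0.486 -0.614  0.054]
clk 11.65 tip past rim 42.89 lat [-0.1 -0. ] F tool [-0.84 -0.08 -0.66] T tool [ 0.463 -0.583  0.041]
clk 11.75 tip past rim 42.79 lat [-0. -0.] F tool [-0.67 -0.09  0.73] T tool [ 0.496 -0.673 -0.013]
```

```bash
python3 -m creep '[[0,0,0,0,0,1,255],[0,0,0,0,0,0,255]]' >/dev/null; python3 r.py;python3 -m creep '[[0,0,0,0,0,0,255]]' >/dev/null; python3 r.py;python3 -m creep '[[0,0,0,0,0,0,255]]' >/dev/null; python3 r.py
```

```text
clk 11.95 tip past rim 43.89 lat [-0.1 -0. ] F tool [-1.07 -1.5  -0.52] T tool [ 0.441 -0.65  -0.009]
clk 12.05 tip past rim 43.81 lat [-0.1 -0. ] F tool [-0.76  0.07  0.07] T tool [ 0.47  -0.66  -0.041]
clk 12.15 tip past rim 43.82 lat [-0.1 -0. ] F tool [-0.31 -0.82 -0.47] T tool [ 0.484 -0.648  0.02 ]
```

```bash
python3 -m creep '[[0,0,0,0,0,1,255],[0,0,0,0,0,0,255]]' >/dev/null; python3 r.py;for i in 1 2 3; do python3 -m creep '[[0,0,0,0,0,0,255]]' >/dev/null; python3 r.py;done
```

```text
clk 12.35 tip past rim 44.93 lat [-0.1 -0. ] F tool [-2.19 -0.98 -0.82] T tool [ 0.447 -0.663  0.026]
clk 12.45 tip past rim 44.84 lat [-0.1 -0. ] F tool [-0.64  0.39 -1.46] T tool [ 0.414 -0.625 -0.025]
clk 12.55 tip past rim 44.83 lat [-0.1  0. ] F tool [-0.94 -0.52 -0.33] T tool [ 0.431 -0.629  0.032]
clk 12.65 tip past rim 44.83 lat [-0.1 -0. ] F tool [-1.19 -0.86 -0.65] T tool [ 0.38  -0.713  0.038]
```

```bash
python3 -m creep '[[0,0,0,0,0,1.2,255],[0,0,0,0,0,0,255]]' >/dev/null; python3 r.py;for i in 1 2 3 4 5 6 7; do python3 -m creep '[[0,0,0,0,0,0,255]]' >/dev/null; python3 r.py;done
```

```text
clk 12.85 tip past rim 46.15 lat [-0.2 -0. ] F tool [-0.91 -0.23 -1.52] T tool [ 0.41  -0.694 -0.028]
clk 12.95 tip past rim 46.04 lat [-0.1 -0. ] F tool [-0.52 -0.08 -1.34] T tool [ 0.366 -0.678  0.071]
clk 13.05 tip past rim 46.04 lat [-0.2 -0. ] F tool [ 0.    0.45 -0.95] T tool [ 0.333 -0.69  -0.006]
clk 13.15 tip past rim 46.04 lat [-0.1  0. ] F tool [-0.36  0.7  -2.81] T tool [ 0.355 -0.686 -0.013]
clk 13.25 tip past rim 46.06 lat [-0.1  0. ] F tool [-1.4   0.05 -1.53] T tool [ 0.398 -0.675 -0.055]
clk 13.35 tip past rim 46.08 lat [-0.1  0. ] F tool [-1.5   0.92 -1.09] T tool [ 0.343 -0.729  0.024]
clk 13.45 tip past rim 46.07 lat [-0.2  0. ] F tool [-1.5  -0.2  -2.46] T tool [ 0.326 -0.651  0.023]
clk 13.55 tip past rim 46.07 lat [-0.2  0. ] F tool [-1.38 -0.38 -1.02] T tool [ 0.329 -0.733  0.025]
```

```bash
python3 -m creep '[[0,0,0,0,0,-3,255],[0,0,0,0,0,-7,255],[0,0,0,0,0,-14,255],[0,0,0,0,0,-20,255],[0,0,0,0,0,-25,255],[0,0,0,0,0,-30,255],[0,0,0,0,0,-30,255],[0,0,0,0,0,-12,255]]' 60
python3 -m creep '[[0,0,0,0,0,0,255],[0,0,0,0,0,0,255],[0,0,0,0,0,0,255]]' 60
python3 - <<'E'
from h import *
o=get_obs();p,q=o["position"],o["ee_rot"];print(o["clock"],p,q,o["ft_force"])
np.savez("pics/w7p.npz",p=p,q=q)
im,d=camera("wrist");cv2.imwrite("pics/w7.png",im)
s,d=camera("scene");cv2.imwrite("pics/s7.png",cv2.resize(s[90:290,150:350],None,fx=3,fy=3,interpolation=2))
R=Ro.from_quat(q).as_matrix()
G=Ro.from_quat([.77857,.62756,0,0]).as_matrix()
print("to stand hover z=.313 in tool:",(R.T@(np.array([.4077,-.3163,.313])-p)*1000).round(1),"rotvec",Ro.from_matrix(R.T@G).as_rotvec().round(4))
E
```

```text
clock: 14.35
position: [0.5691, -0.1939, 0.2876]
ee_rot: [0.743, 0.598, 0.301, 0.0]
ft_force: [-0.2, -0.9, -0.6]
grip_width: 0.249
clock: 14.65
position: [0.5701, -0.1901, 0.2829]
ee_rot: [0.742, 0.599, 0.3, -0.003]
ft_force: [0.8, 0.5, -0.5]
grip_width: 0.252
14.65 [ 0.57012799 -0.19006227  0.28285679] [ 0.74249156  0.59906982  0.29968917 -0.002836  ] [ 0.83808245  0.47308478 -0.47105636]
to stand hover z=.313 in tool: [-115.2  -98.5 -142.3] rotvec [ 0.3775 -0.4776  0.0009]
```

View pics/s7.png

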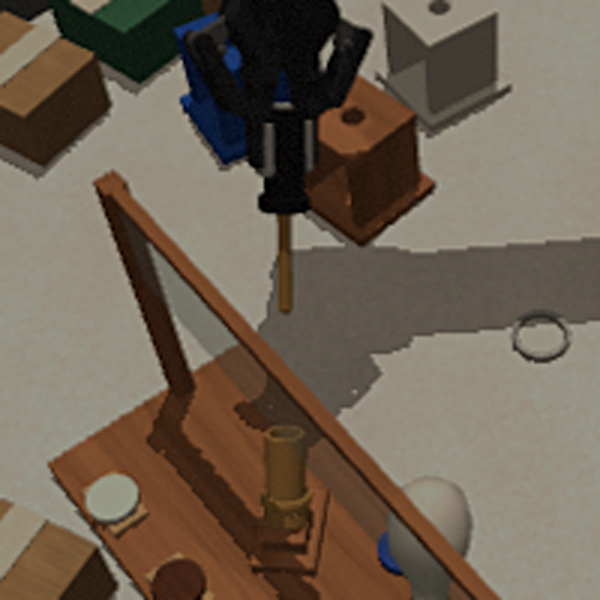

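View pics/w7.png

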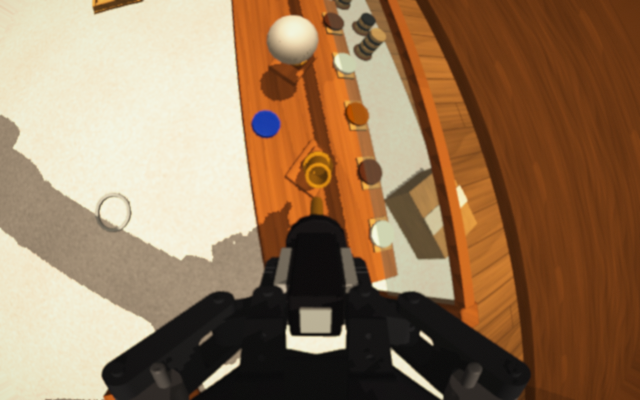

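```bash
python3 -m creep '[[0,0,0,-10,-9,-13,255],[0,0,0,-20,-17,-25,255],[0,0,0,-20,-17,-25,255],[0,0,0,-20,-17,-25,255],[0,0,0,-20,-17,-25,255],[0,0,0,-15,-13,-18,255],[0,0,0,-10,-8,-11,255],[0,0,0,0,0,0,255]]' 60
python3 -m creep '[[0.0755,-0.0955,0,0,0,0,255],[0.0755,-0.0955,0,0,0,0,255],[0.0755,-0.0955,0,0,0,0,255],[0.0755,-0.0955,0,0,0,0,255],[0.0755,-0.0955,0,0,0,0,255],[0,0,0,0,0,0,255],[0,0,0,0,0,0,255],[0,0,0,0,0,0,255]]' 60
python3 -m creep '[[0,0,0,0,0,0,255],[0,0,0,0,0,0,255],[0,0,0,0,0,0,255]]' 60
cat > st.py <<'E'
from h import *
o=get_obs();p,q=o["position"],o["ee_rot"];print(o["clock"],p,q,o["ft_force"])
R=Ro.from_quat(q).as_matrix()
G=Ro.from_quat([.77857,.62756,0,0]).as_matrix()
print("to grasp pose in tool:",(R.T@(np.array([.4077,-.3162,.1525])-p)*1000).round(1),"rotvec",Ro.from_matrix(R.T@G).as_rotvec().round(4))
E
python3 st.py
```

```text
clock: 15.55
position: [0.4062, -0.3191, 0.3144]
ee_rot: [0.744, 0.597, 0.3, -0.001]
ft_force: [0.2, -1.4, -1.3]
grip_width: 0.249
clock: 16.35
position: [0.4072, -0.3177, 0.314]
ee_rot: [0.779, 0.627, 0.002, 0.001]
ft_force: [-0.4, -0.5, -1.7]
grip_width: 0.252
clock: 16.65
position: [0.4075, -0.3175, 0.3143]
ee_rot: [0.779, 0.627, 0.001, 0.001]
ft_force: [0.7, -0.7, -1.4]
grip_width: 0.246
16.65 [ 0.40752596 -0.31752574  0.31429236] [0.77914279 0.62684474 0.00105085 0.001036  ] [ 0.74378026 -0.74387191 -1.39093945]
to grasp pose in tool: [  1.3  -0.6 161.8] rotvec [ 0.0029 -0.0003 -0.0018]
```

```bash
python3 -m creep '[[0.0029,0,-0.0018,1.3,-0.6,15,255],[0,0,0,0,0,20,255],[0,0,0,0,0,20,255],[0,0,0,0,0,13,255],[0,0,0,0,0,5,255],[0,0,0,0,0,0,255],[0,0,0,0,0,0,255],[0,0,0,0,0,0,255]]' 60
python3 st.py
python3 - <<'E'
from h import *
im,d=camera("wrist");cv2.imwrite("pics/w8.png",cv2.resize(im[130:350,210:430],None,fx=2.7,fy=2.7,interpolation=2))
s,d=camera("scene");cv2.imwrite("pics/s8.png",cv2.resize(s[60:180,210:330],None,fx=5,fy=5,interpolation=2))
E
```

```text
clock: 17.45
position: [0.408, -0.316, 0.242]
ee_rot: [0.778, 0.628, 0.0, 0.0]
ft_force: [-0.3, -0.0, -1.3]
grip_width: 0.251
17.45 [ 0.4079871  -0.31601527  0.24203321] [7.78220642e-01 6.27990762e-01 4.54441680e-05 4.83052426e-04] [-0.30322653 -0.01506699 -1.28943938]
to grasp pose in tool: [-0.2 -0.3 89.5] rotvec [0.0008 0.0005 0.0011]
```

View pics/s8.png

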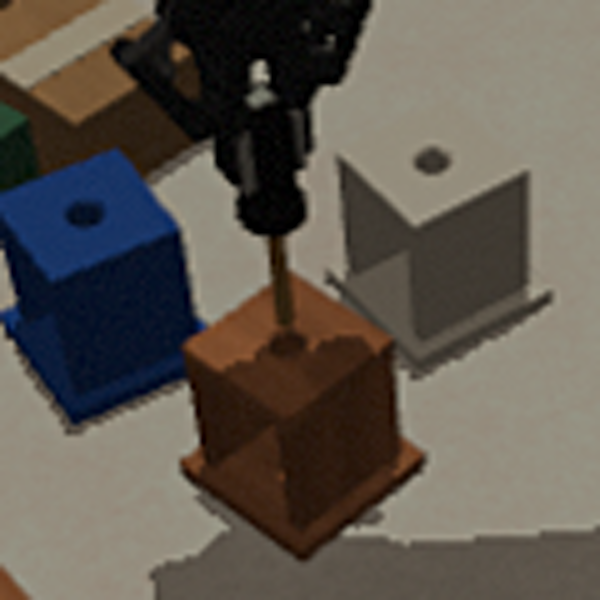

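View pics/w8.png

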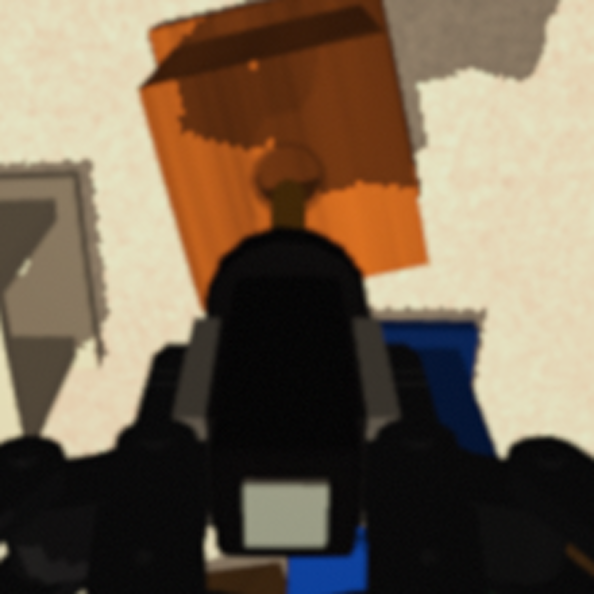

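```bash
python3 -m creep '[[0,0,0,0,0,8,255],[0,0,0,0,0,12,255],[0,0,0,0,0,15,255],[0,0,0,0,0,15,255],[0,0,0,0,0,15,255],[0,0,0,0,0,12,255],[0,0,0,0,0,6,255],[0,0,0,0,0,0,255]]' 60
python3 -m creep '[[0,0,0,0,0,2,255],[0,0,0,0,0,0,255],[0,0,0,0,0,0,255]]' 60; python3 st.py
```

```text
clock: 18.35
position: [0.4071, -0.3156, 0.1573]
ee_rot: [0.778, 0.628, -0.001, -0.001]
ft_force: [0.0, -0.7, -1.3]
grip_width: 0.249
clock: 18.65
position: [0.4078, -0.3159, 0.1567]
ee_rot: [0.778, 0.628, -0.0, 0.0]
ft_force: [0.7, 0.4, -0.7]
grip_width: 0.248
18.65 [ 0.40776797 -0.31591467  0.15665453] [ 7.78223283e-01  6.27987635e-01 -8.66100053e-05  2.12428528e-04] [ 0.65027569  0.40592471 -0.66977991]
to grasp pose in tool: [-0.3 -0.   4.2] rotvec [0.0002 0.0004 0.0011]
```

```bash
for i in 1 2 3; do python3 -m creep '[[0,0,0,0,0,1.3,255],[0,0,0,0,0,0,255],[0,0,0,0,0,0,255]]' |sed -n '2p;4p'; done
python3 -m creep '[[0,0,0,0,0,0.5,255],[0,0,0,0,0,0,255],[0,0,0,0,0,0,255]]' |sed -n '2p;4p'
```

```text
position: [0.4076, -0.3158, 0.155]
ft_force: [-0.5, -0.5, -1.7]
position: [0.4075, -0.3158, 0.1536]
ft_force: [0.5, -0.4, -1.9]
position: [0.4077, -0.3158, 0.1525]
ft_force: [-0.4, 0.3, 1.2]
position: [0.4077, -0.3159, 0.1524]
ft_force: [-2.6, 2.4, 8.1]
```

```bash
python3 -m creep '[[0,0,0,0,0,0,200],[0,0,0,0,0,0,150],[0,0,0,0,0,0,80],[0,0,0,0,0,0,0],[0,0,0,0,0,0,0],[0,0,0,0,0,0,0],[0,0,0,0,0,0,0],[0,0,0,0,0,0,0]]' 20
python3 -m creep '[[0,0,0,0,0,-5,0],[0,0,0,0,0,-15,0],[0,0,0,0,0,-25,0],[0,0,0,0,0,-30,0],[0,0,0,0,0,-30,0],[0,0,0,0,0,-30,0],[0,0,0,0,0,-30,0],[0,0,0,0,0,0,0]]'
python3 - <<'E'
from h import *
o=get_obs()
im,d=camera("wrist");cv2.imwrite("pics/w9.png",im)
s,d=camera("scene");cv2.imwrite("pics/s9.png",s);cv2.imwrite("pics/s9c.png",cv2.resize(s[70:180,200:330],None,fx=6,fy=5.4,interpolation=2) if 0 else cv2.resize(s[80:180,200:330],None,fx=6,fy=6,interpolation=2))
t,d=camera("top");cv2.imwrite("pics/t9.png",t)
E
```

```text
clock: 20.65
position: [0.4075, -0.3158, 0.1518]
ee_rot: [0.778, 0.628, -0.0, -0.0]
ft_force: [-0.5, -0.8, -0.0]
grip_width: 1.001
clock: 21.45
position: [0.4086, -0.3169, 0.3209]
ee_rot: [0.778, 0.628, 0.001, 0.003]
ft_force: [0.2, -0.5, 0.3]
grip_width: 1.001
```

View pics/s9c.png

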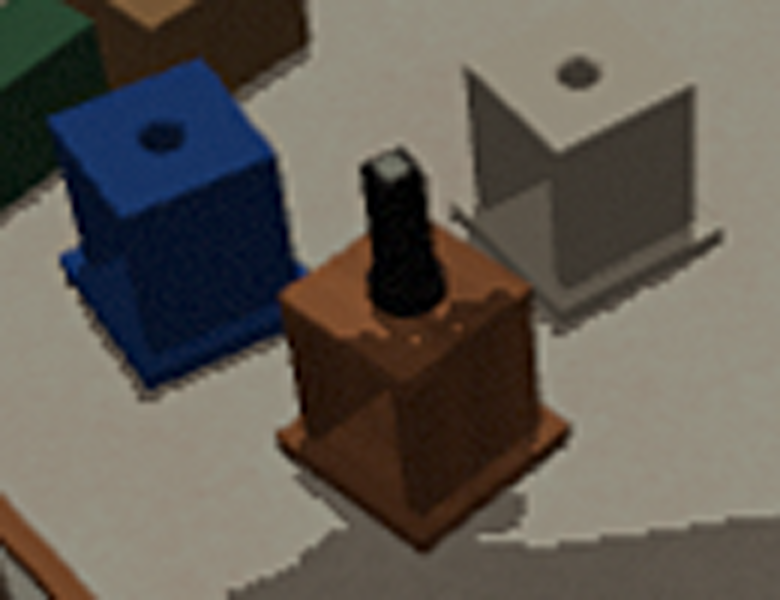

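View pics/w9.png

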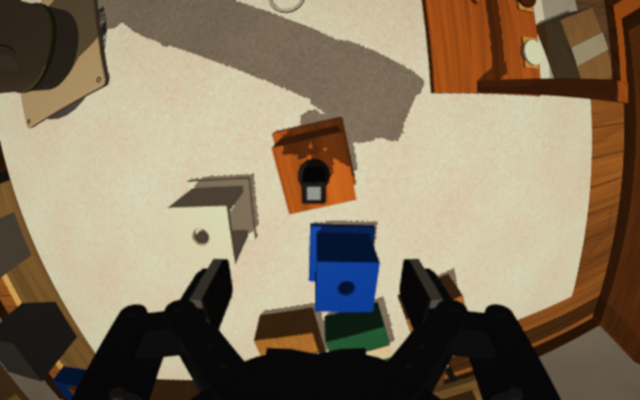

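View pics/s9.png

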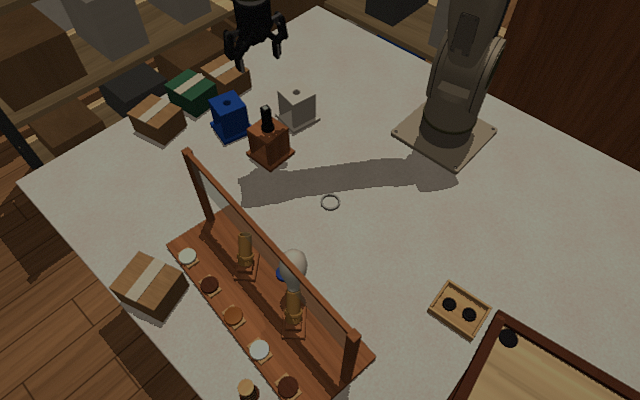

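```bash
python3 -m creep '[[0,0,0,0,0,0,0],[0,0,0,0,0,0,0],[0,0,0,0,0,0,0]]'; python3 - <<'E'
from workcell import *
print(hand_in())
E
```

```text
clock: 21.9
position: [0.4075, -0.3156, 0.3163]
ee_rot: [0.778, 0.628, -0.001, -0.0]
ft_force: [0.1, -0.1, -0.0]
grip_width: 0.999
the job is handed in; nothing more can be done
None
```

I tested the empty right-hand socket, put the tester back in its teak stand and handed the job in at 21.9 s.

- **Contact:** I felt it about 43 mm below the rim. I pressed it in 1 to 1.2 mm steps and held for about 0.7 s. The averaged axial force rose about 2.9 N, which fits roughly 3 mm of travel, well short of the 6 mm stop. Single force readings scatter by about ±0.7 N, so the depth is only good to around 1 mm.
- **Tester back in its stand:** It seated at the same height I gripped it at (tool at z = 0.1525 m), with a light press of about 8 N before I let go. The last pictures show it upright with the collar on the plate, within about a pixel of where it started.
- **Everything else:** The bulb, striker, coins and ring look unmoved by eye. The gripper was open and clear of everything, and the wrist force read about zero. None of the checks failed or disagreed.

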